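Pop a touch-latch storage box and swing its lid open

ROBOT

A 6-joint arm with a two-finger parallel gripper is mounted at the origin on the work surface; the furniture and walls round the work are solid. World frame = base frame: x ahead of the robot, y to its left, z up, the work surface at z = 0. Lengths are in mm, angles in rad, forces in N, time in s.
With the tool pointing down it reaches from about 400 to 925 mm from the base axis. Payload 12.5 kg.
Tool frame: the origin (TCP) lies on the mounting face of the last link; the fingertips stand 190 mm ahead of it and the grasp point (between the pads) lies 171 mm ahead of it (env.tcp_to_tips is the distance from the TCP to the fingertips, in mm); x points along the fingers, y is the direction in which the jaws open and shut, and the axes are right-handed (so a half turn about x gives the same grasp; the last joint's range is limited). The gripper opens to 95 mm and grips with 3 to 60 N. Pads are 20 mm wide; open, the fingers measure 119 mm over their backs; the gripper's body (75 mm by 180 mm) begins 59 mm behind the grasp point.
Start: joints at [-1.33, 0.491, 1.559, -0, 1.092, -0.106], TCP at [212.45, -587.784, 404.761] pointing down, gripper open.
Joint ranges: [-3.1, 3.1], [-0.84, 2.19], [0.05, 2.79], [-1.13, 4.28], [0.06, 2.93], [-2.69, 2.69]. Speed limits (rad/s): [2.22, 2.22, 2.79, 3.14, 3.14, 3.14].

INTERFACE

Orientations are given as [roll, pitch, yaw] about the fixed x, y, z axes, in that order (R = Rz(yaw) Ry(pitch) Rx(roll)).
In Python, from cell import monitor, cams, job, env gives the robot as it stands. The module is installed in compiled form; this text tells all that it offers.
- The arm moves only by the tool apply_moves, never from a script. Its argument "series" is a list of rows, each a list of 3 entries, a list of its own where there are three numbers: the closure, from -1 (fully open) to 1 (shut), so that 0 is half open, then the shift along the tool's x, y, z in cm, then the turn about the tool's x in rad. A call has 1 to 20 rows; each row is the pose to reach, as a shift and turn from the pose commanded when the call began, along the tool's axes at that moment; what a row does not reach only later rows make up. A row lasts 1/8 s, in which the tool goes at most 62.5 mm and 10.7 degrees, less where a joint would pass 70% of its speed; a pose out of reach is approached as far as the arm can. A call with a gripper value outside its range is refused whole. The fingers move at their own pace and stop on an object; the grip force is fixed at half the most. Time passes only in rows, so rows that repeat a pose let the fingers close. It gives the time, the measured TCP pose, the force and the opening at its end, in the units of the state.
- monitor.state(): the state, without advancing time (a new reading comes with each control period).
- cams.read_camera(name): name is "side" or "top" or "wrist"; returns a dict with "image" (480x640x3 uint8, red, green, blue), "fx", "fy", "cx", "cy" (pixels), "k1" (the pictures are not rectified: a ray, as slopes to the right and down, at radius r is drawn at 1 + k1 r^2 times it, then the intrinsics apply), "position" and "orientation" of the camera in the world. Camera axes: x right, y down, z forward; pixel columns grow to the right and rows downward; lengths in mm; the calibration is good to about 2 mm. A picture is of the moment at which its call begins. There is no depth.
- job.job_done(): hands the job in, once; it reports no verdict.
The state is a dict: "t": time; "joints": joint angles; "qvel": joint speeds; "tau": joint torques, N m; "eef_pos": TCP position; "tcp_rot": TCP orientation; "ft_force": force on the tool from outside, world axes, zero at the start; "moment": the same for the moment, N m; "opening": opening from 0.0 (shut) to 1.0 (fully open).
Only numpy, scipy, OpenCV 4.12 (cv2) and the standard library are available. Lean on these libraries where they do the work, as an engineer would, in place of code of your own. Each camera call takes 0.05 s, during which the arm holds its last target. There are 200 camera calls.

TASK

Three grey storage boxes with flush, handleless lids and touch catches stand on the table. Open the widest one so that the vials inside can be reached: with a fingertip press its lid down by the round inlay near the front edge until the catch lets go, take the finger off so that the spring lifts the lid ajar, then push the lid up and back from its raised front edge with the outside of the fingers until it stands upright or leans back, and leave it so. Do it gently and without gripping anything; leave the boxes standing where they are, the two narrow ones shut, and the things around undisturbed.

Things in the scene. Friction and masses are not known exactly. Their poses are not given: they have to be found in the camera images.
- wide_box: The widest box: grey open-topped shell 96 (x) x 120 (y) x 70 (z) mm with an aluminium lid set flush between its walls; two vials lie inside. Its place among the three varies. The rim is 70 mm high, walls 5 mm, mass about 2 kg, loose on rubber feet. Origin: centre of the underside; z up, y along its width, x from the front wall (x = -48 mm) to the hinge side (x = +48 mm).
- wide_lid (a joint): Wide box's lid angle, rad: about 0 shut, latched, flush; below 0 pressed in (stop -0.085); above 0 open (1.57 upright, stop 1.9). The catch lets go at -0.055: 3.5 to 4 mm in at the inlay, 3 to 5 N; only then can the lid rise. Finger off, a spring lifts it to about 0.85 and no further; a friction hinge (0.07 N m, lid weight up to 0.04 N m more) keeps it at any angle it is left at.
- wide_press (a point): Centre of the 16 mm round dark inlay on the wide lid's top face, 64 mm from the hinge and 16 mm behind the lid's front edge, mid-width; the catch sits below it. Moves with the lid.
- wide_edge (a point): Middle of the upper front edge of the wide lid, 80 mm from the hinge; the edge is a smooth, slippery round bead 9 mm thick. When ajar, it stands about 60 mm above the rim. Moves with the lid.
- wide_hinge (a point): Middle of the wide box's hinge line, which runs along the box's y axis at box x = +40 mm, z = 70 mm, level with the shut lid's top face. The lid is a plate 7 mm thick that reaches 80 mm from here to its free front edge.
- narrow_a_box: One of the two narrow boxes, to be left shut: same make, 96 (x) x 84 (y) x 70 (z) mm, with the same axes and origin as the wide box.
- narrow_a_lid (a joint): Lid angle of narrow_a_box, same meaning and same kind of catch as the wide box's; stays about 0.
- narrow_b_box: The other of the two narrow boxes, to be left shut: same make, 96 (x) x 84 (y) x 70 (z) mm, with the same axes and origin as the wide box.
- narrow_b_lid (a joint): Lid angle of narrow_b_box, same meaning and same kind of catch as the wide box's; stays about 0.
- dome_stick: White bottle with a domed cap, 32 mm across, 58 mm high, standing between two of the boxes; loose. Origin: centre of the underside.
- bottle: Frosted bottle with screw cap, 39 mm across, 89 mm high, at the left of the boxes; loose. Origin: centre of the underside.
- tape_roll: Roll of tape lying flat, 66 mm across, 19 mm high, at the right of the boxes; loose. Origin: centre of the underside.
- marker: Felt marker, 131 mm long, 11 mm thick, lying at the left of the boxes; loose. Origin: middle of the underside.
- vial: Small vial, 41 mm long, 13 mm thick, lying on the table between two of the boxes; loose. Origin: middle of the underside.

How it is judged:
By the outcome, as a careful person would: the job done as asked, in the order asked, and still so for the second after the job is handed in, with the robot touching nothing.
It also fails if it takes over 38 s, if anything falls off the work surface, if the arm or the gripper's body presses on something with over 40 N, if the wrist force passes 120 N, or if a joint passes its speed limit or range.

## Working session

There is one attempt and no reset: what is moved stays moved. The work goes in short steps, Python scripts to look and compute and a tool call to move; the robot and the scene stay as the last step left them, time stands still between calls to the robot, and variables do not carry over. Pictures are saved under pics/ and viewed, about 8 in all and at most 12, crops included, and the job is handed in when it is done.

Besides the shell and the picture viewer there is one more tool, called after "Request:" as name([rows], argument=value, ...), one row to a line, values as JSON. apply_moves: Moves the arm, as the interface text tells. Its arguments: {"type":"object","properties":{"series":{"type":"array"}},"required":["series"]}

```bash
mkdir -p pics
python3 - <<'E'
from cell import monitor,cams,env
import cv2,numpy as np
s=monitor.state();print(s['t'],s['eef_pos'],s['tcp_rot'],s['opening'])
for n in('top','side'):
    c=cams.read_camera(n);cv2.imwrite(f'pics/{n}0.png',c['image'][:,:,::-1]);print(n,{k:v for k,v in c.items() if k!='image'})
E
```

```text
0.0 [ 212.43049124 -587.74619873  404.15383909] [-1.65808838  1.56966306  1.83027808] 0.9980877396558356
top {'fx': 501.45986016771553, 'fy': 501.45986016771553, 'cx': 318.9484398946482, 'cy': 233.6051602253545, 'k1': 0.010588236227651577, 'position': array([ 378.20384167,   14.05488588, 1226.58194264]), 'orientation': array([-3.02247041,  0.02370871, -1.58571051])}
side {'fx': 574.6445810571246, 'fy': 574.6445810571246, 'cx': 312.94960387951227, 'cy': 247.4766593451821, 'k1': -0.1689659018468806, 'position': array([ 585.03429307, 1299.88098965,  645.08861778]), 'orientation': array([-1.99668326, -0.01258835,  3.09133232])}
```

View pics/top0.png

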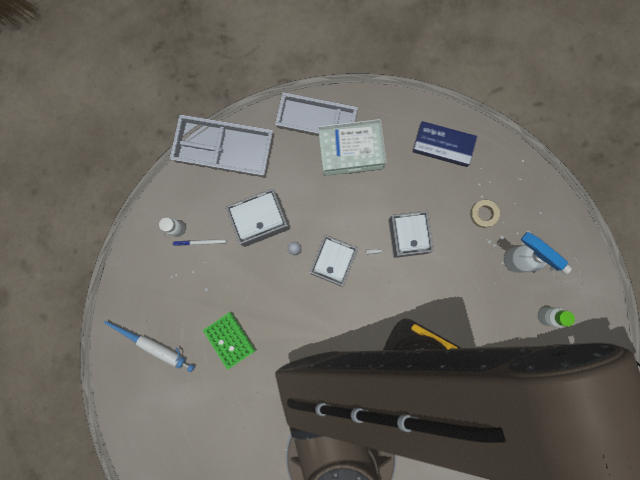

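View pics/side0.png

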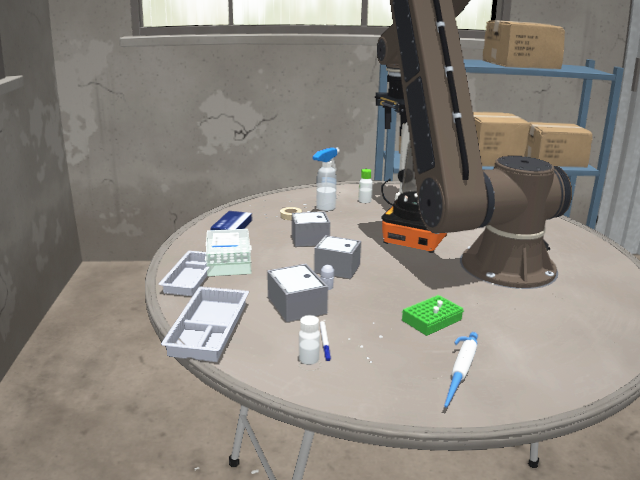

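The top view shows the wide box at about (258,217) px with its inlay at (260,226). The narrow boxes are at (333,260) and (411,233), and the dome stick is at (294,248). Next I'll enlarge the wide box and measure it.

```bash
cat > h.py <<'E'
import cv2,numpy as np
from scipy.spatial.transform import Rotation as R
from cell import monitor,cams,env
def K(c):return np.array([[c['fx'],0,c['cx']],[0,c['fy'],c['cy']],[0,0,1]]),np.array([c['k1'],0,0,0.])
def ray(c,uv):
    k,d=K(c);p=cv2.undistortPoints(np.float64(uv).reshape(-1,1,2),k,d)[:,0]
    return np.c_[p,np.ones(len(p))]@R.from_euler('xyz',c['orientation']).as_matrix().T
def atz(c,uv,z):
    r=ray(c,uv);o=c['position'];return o+r*((z-o[2])/r[:,2])[:,None]
def proj(c,P):
    k,d=K(c);M=R.from_euler('xyz',c['orientation']).as_matrix()
    q=(np.float64(P).reshape(-1,3)-c['position'])@M
    return cv2.projectPoints(q,np.zeros(3),np.zeros(3),k,d)[0][:,0]
E
python3 - <<'E'
from h import *
c=cams.read_camera('top');g=cv2.cvtColor(c['image'],cv2.COLOR_RGB2GRAY)
m=(g>175).astype(np.uint8)
for cn in cv2.findContours(m,cv2.RETR_EXTERNAL,cv2.CHAIN_APPROX_NONE)[0]:
    (x,y),wh,a=cv2.minAreaRect(cn)
    if 200<x<440 and 180<y<290 and cv2.contourArea(cn)>300:
        b=cv2.boxPoints(((x,y),wh,a));P=atz(c,b,70);ctr=atz(c,[[x,y]],70)[0]
        e=np.diff(np.r_[P,P[:1]],axis=0)[:,:2]
        print('lid',(x,y),ctr.round(1),np.linalg.norm(e,axis=1).round(1),np.degrees(np.arctan2(e[:,1],e[:,0])).round(1))
        x0,y0,w,h=cv2.boundingRect(cn)
        d=np.zeros_like(m);cv2.drawContours(d,[cv2.convexHull(cn)],-1,1,-1);d=cv2.erode(d,np.ones((5,5)))
        v,u=np.where((d>0)&(g<120))
        print('inlay',u.mean(),v.mean(),len(u),atz(c,[[u.mean(),v.mean()]],70).round(1))
cv2.imwrite('pics/crop1.png',cv2.resize(c['image'][180:290,210:350,::-1],None,fx=5,fy=5,interpolation=cv2.INTER_CUBIC))
E
```

```text
lid (333.637939453125, 259.6551513671875) [455.9   6.4  70. ] [76.5 67.4 76.2 67. ] [ -22.6 -112.9  157.    67.3]
inlay 329.65625 269.53125 32 [[433.3  16.   70. ]]
lid (411.9799499511719, 232.3599853515625) [ 516.1 -175.9   70. ] [65.9 76.6 65.4 76.6] [ -82.8 -174.3   97.2    6.1]
inlay 413.45454545454544 242.75757575757575 33 [[ 491.9 -178.3   70. ]]
lid (255.62063598632812, 215.45309448242188) [562.5 187.   70. ] [103.2  76.3 102.4  76.2] [ -69.5 -159.3  110.5   21.2]
inlay 259.3333333333333 225.2 30 [[539.3 178.3  70. ]]
```

View pics/crop1.png

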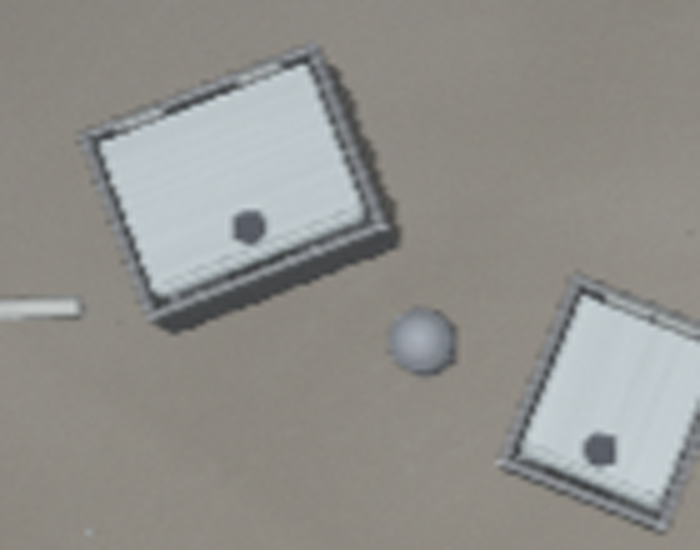

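```bash
cat >> h.py <<'E'
th=np.radians(20.8);u=np.array([np.cos(th),np.sin(th),0]);v=np.array([-u[1],u[0],0])
def go(target,turn=True):
    s=monitor.state();M=R.from_euler('xyz',s['tcp_rot']).as_matrix()
    print('t',s['t'],'pos',s['eef_pos'].round(1),'q',s['joints'].round(2),'f',s['ft_force'].round(1))
    print('axes',M.round(3).tolist());print('shift cm',((np.array(target)-s['eef_pos'])@M/10).round(2))
    y=M[:,1]
    a=[np.arctan2(np.dot(M[:,2],w),np.dot(y,w)) for w in(u,-u)];print('turn about tool x to +u,-u',np.round(a,3))
    return M
E
python3 - <<'E'
from h import *
go([539.5,178.3,400]);go([420,-200,540])
c=cams.read_camera('top');print(atz(c,[[294.4,248.2]],50))
E
```

```text
t 0.15 pos [ 212.4 -587.8  404.3] q [-1.33  0.49  1.56  0.    1.09 -0.11] f [ 0.6 -0.7 -1.1]
axes [[-0.0, 0.34, -0.94], [0.001, -0.94, -0.34], [-1.0, -0.001, -0.0]]
shift cm [  0.49 -60.93 -56.8 ]
turn about tool x to +u,-u [-1.587  1.555]
t 0.15 pos [ 212.4 -587.8  404.3] q [-1.33  0.49  1.56  0.    1.09 -0.11] f [ 0.6 -0.7 -1.1]
axes [[-0.0, 0.34, -0.94], [0.001, -0.94, -0.34], [-1.0, -0.001, -0.0]]
shift cm [-13.54 -29.42 -32.7 ]
turn about tool x to +u,-u [-1.587  1.555]
[[485.83642429  98.26556774  50.        ]]
```

Request:
apply_moves([
  [1,[-14,-6,-6],0],
  [1,[-14,-15,-16],-0.4],
  [1,[-14,-15,-16],-0.4],
  [1,[-14,-15,-16],-0.4],
  [1,[-14,-29,-33],-0.8],
  [1,[-14,-29,-33],-0.8],
  [1,[-14,-29,-33],-0.8],
  [1,[-14,-29,-33],-0.8],
  [1,[-14,-61,-57],-1.587],
  [1,[-14,-61,-57],-1.587],
  [1,[-14,-61,-57],-1.587],
  [1,[-14,-61,-57],-1.587],
  [1,[-14,-61,-57],-1.587],
  [1,[-14,-61,-57],-1.587],
  [1,[-14,-61,-57],-1.587],
  [1,[-14,-61,-57],-1.587],
  [1,[2,-61,-57],-1.587],
  [1,[2,-61,-57],-1.587],
  [1,[2,-61,-57],-1.587],
  [1,[2,-61,-57],-1.587],
])

```text
t: 2.7
eef_pos: [541.0, 178.6, 383.0]
tcp_rot: [-1.677, 1.566, -2.885]
ft_force: [-0.1, -0.6, 1.2]
opening: 0.004
```

Run:
```python
from h import *
go([539.5,178.3,268])
print(monitor.state()['opening'])
for i in range(1):
    c=cams.read_camera('wrist');cv2.imwrite('pics/w1.png',c['image'][:,:,::-1]);print({k:q for k,q in c.items() if k!='image'});print(proj(c,[539.5,178.3,70]))
```

```text
t 2.7 pos [541.  178.6 383. ] q [ 0.2   0.44  1.72 -0.    0.99 -0.16] f [-0.1 -0.6  1.2]
axes [[-0.004, 0.935, 0.354], [-0.001, 0.354, -0.935], [-1.0, -0.004, -0.0]]
shift cm [11.5  -0.1  -0.02]
turn about tool x to +u,-u [-1.000e-03  3.141e+00]
0.004344712293914391
{'fx': 367.1196899457665, 'fy': 367.1196899457665, 'cx': 323.20333961901696, 'cy': 243.34751460107054, 'k1': -0.0433630519435977, 'position': array([514.05461951, 251.94196077, 362.74406818]), 'orientation': array([2.86138207, 0.00516576, 0.3623895 ])}
[[322.23153995 235.92852062]]
```

View pics/w1.png

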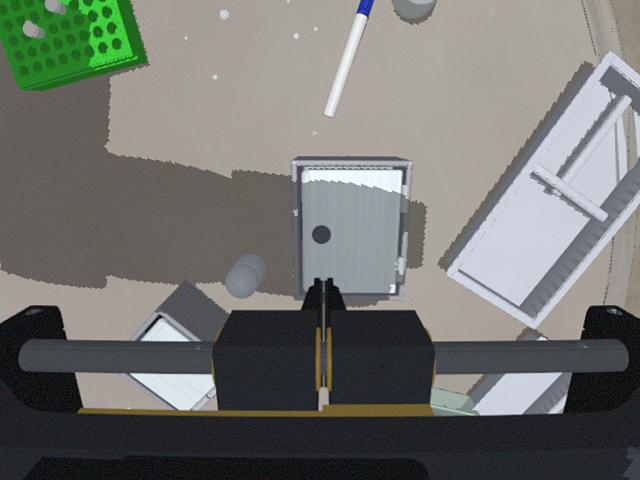

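The wrist view puts the inlay at (321,234) px, against (322,236) predicted, so they agree to within about 2 mm. I'll descend to just above the lid.

Request:
apply_moves([
  [1,[5,-0.1,0],0],
  [1,[9,-0.1,0],0],
  [1,[11,-0.1,0],0],
  [1,[11.5,-0.1,0],0],
  [1,[11.8,-0.1,0],0],
  [1,[11.8,-0.1,0],0],
  [1,[11.8,-0.1,0],0],
])

```text
t: 3.62
eef_pos: [540.4, 179.3, 267.6]
tcp_rot: [1.342, 1.569, 0.134]
ft_force: [-0.5, 0.4, -0.5]
opening: 0.007
```

Run:
```python
from h import *
print(env.tcp_to_tips);go([539.5,178.3,255.5])
```

```text
190.1
t 3.625 pos [540.4 179.3 267.6] q [ 0.2   0.59  1.83 -0.    0.72 -0.16] f [-0.5  0.4 -0.5]
axes [[0.001, 0.935, 0.355], [0.0, 0.355, -0.935], [-1.0, 0.001, 0.0]]
shift cm [ 1.21 -0.12  0.06]
turn about tool x to +u,-u [ 0.    -3.142]
```

Request:
apply_moves([
  [1,[0.3,-0.1,0],0],
  [1,[0.5,-0.1,0],0],
  [1,[0.6,-0.1,0],0],
  [1,[0.7,-0.1,0],0],
  [1,[0.7,-0.1,0],0],
  [1,[0.7,-0.1,0],0],
])

```text
t: 4.38
eef_pos: [539.3, 178.9, 259.7]
tcp_rot: [-0.991, 1.571, -2.199]
ft_force: [-1.4, -0.8, 1.9]
opening: 0.005
```

Request:
apply_moves([
  [1,[0.1,0,0],0],
  [1,[0.2,0,0],0],
  [1,[0.3,0,0],0],
  [1,[0.35,0,0],0],
  [1,[0.35,0,0],0],
  [1,[0.35,0,0],0],
])

```text
t: 5.12
eef_pos: [539.3, 178.9, 256.5]
tcp_rot: [1.267, 1.57, 0.06]
ft_force: [-1.9, -0.2, 5.1]
opening: 0.008
```

Request:
apply_moves([
  [1,[0.05,0,0],0],
  [1,[0.1,0,0],0],
  [1,[0.1,0,0],0],
])

```text
t: 5.5
eef_pos: [539.3, 178.9, 255.9]
tcp_rot: [1.305, 1.57, 0.098]
ft_force: [-3.0, -0.5, 11.2]
opening: 0.002
```

Request:
apply_moves([
  [1,[-1,0,0],0],
  [1,[-5,-0.5,0],0],
  [1,[-10,-3,0],0],
  [1,[-11,-6,0],0],
  [1,[-11,-6,0],0],
  [1,[-11,-6,0],0],
])

```text
t: 6.25
eef_pos: [483.7, 157.7, 365.2]
tcp_rot: [1.291, 1.57, 0.083]
ft_force: [-0.1, -0.3, 0.4]
opening: 0.003
```

Run:
```python
from h import *
hin=np.array([539.5,178.3,70])+64*u
a=.85;edge=hin+80*(-np.cos(a)*u+np.array([0,0,np.sin(a)]));print('hinge',hin,'edge',edge)
go(edge-40*u+[0,0,190-18])
c=cams.read_camera('side');k=proj(c,[hin,edge]);print(k)
x,y=k[1].astype(int)
im=c['image'][:,:,::-1];im=im[y-70:y+70,x-90:x+90];cv2.imwrite('pics/s2.png',cv2.resize(im,None,fx=4,fy=4,interpolation=cv2.INTER_CUBIC));print(x-90,y-70)
```

```text
hinge [599.32884329 201.02684559  70.        ] edge [549.97130803 182.27767678 130.10243241]
t 6.25 pos [483.7 157.7 365.2] q [ 0.19  0.38  1.89 -0.    0.88 -0.18] f [-0.1 -0.3  0.4]
axes [[0.001, 0.935, 0.355], [0.0, 0.355, -0.935], [-1.0, 0.001, 0.0]]
shift cm [6.31 3.06 0.06]
turn about tool x to +u,-u [-0.     3.141]
[[277.32467543 279.88140261]
 [300.05928326 250.6728147 ]]
210 180
```

View pics/s2.png

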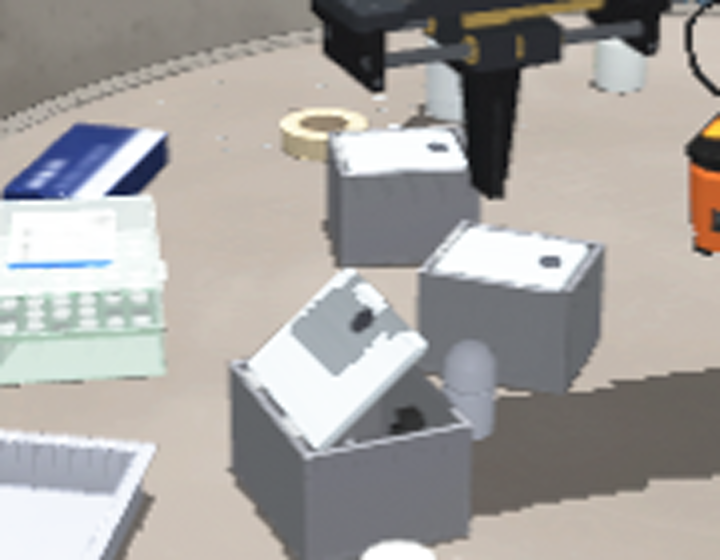

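The side view shows the wide lid ajar, with edge corners at about (296,247) and (317,266) px, so it sits a little lower than predicted. I'll fit the angle from those corners.

Run:
```python
from h import *
c=cams.read_camera('side');hin=np.array([599.3,201,70])
for a in(.55,.65,.75,.85,.95):
    e=hin+80*(-np.cos(a)*u+np.array([0,0,np.sin(a)]));print(a,proj(c,[e-53*v,e+53*v,hin-53*v,hin+53*v]).round(0).tolist())
```

```text
0.55 [[297.0, 248.0], [317.0, 267.0], [269.0, 270.0], [286.0, 291.0]]
0.65 [[295.0, 245.0], [315.0, 265.0], [269.0, 270.0], [286.0, 291.0]]
0.75 [[293.0, 243.0], [312.0, 263.0], [269.0, 270.0], [286.0, 291.0]]
0.85 [[291.0, 241.0], [310.0, 261.0], [269.0, 270.0], [286.0, 291.0]]
0.95 [[288.0, 240.0], [307.0, 259.0], [269.0, 270.0], [286.0, 291.0]]
```

Request:
apply_moves([
  [1,[4,0,0],0],
  [1,[7,0,0],0],
  [1,[7.8,0,0],0],
  [1,[7.8,0.5,0],0],
  [1,[7.8,2,0],0],
  [1,[7.8,3,0],0],
  [1,[7.8,3.5,0],0],
  [1,[7.8,4,0],0],
  [1,[7.8,4.4,0],0],
  [1,[7.8,4.8,0],0],
  [1,[7.8,5.2,0],0],
  [1,[7.8,5.6,0],0],
  [1,[7.8,6,0],0],
  [1,[7.8,6.4,0],0],
  [1,[7.8,6.8,0],0],
  [1,[7.8,7.2,0],0],
  [1,[7.8,7.6,0],0],
  [1,[7.8,8,0],0],
])

```text
t: 8.6
eef_pos: [558.1, 186.0, 287.3]
tcp_rot: [-1.214, 1.571, -2.422]
ft_force: [-2.0, -0.8, 2.5]
opening: 0.005
```

Run:
```python
from h import *
s=monitor.state();d=(s['eef_pos']-[599.3,201,70]);print('box x of finger',40+d@u,d@v,'f',s['ft_force'].round(1))
c=cams.read_camera('side')
im=c['image'][:,:,::-1];im=im[180:320,210:390];cv2.imwrite('pics/s3.png',cv2.resize(im,None,fx=4,fy=4,interpolation=cv2.INTER_CUBIC))
```

```text
box x of finger -3.8114228243082664 0.6292582356630262 f [-2.  -0.8  2.5]
```

View pics/s3.png

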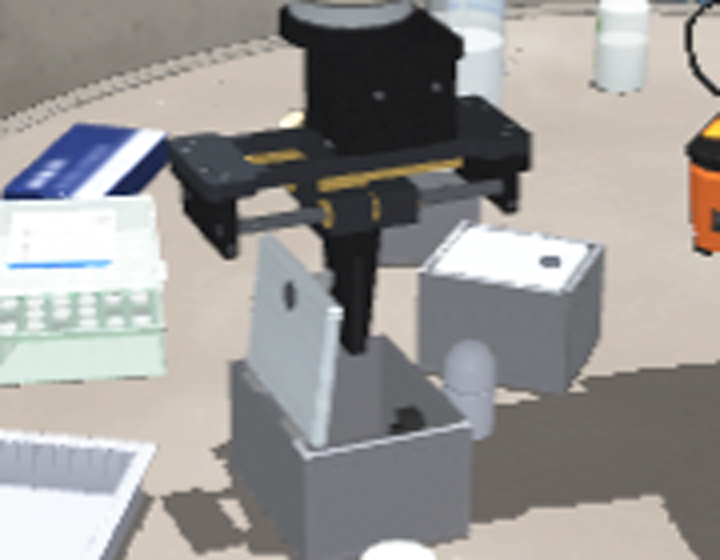

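The push is working: the lid is near 1.4 rad and the force is low. I'll push on another 2.6 cm, then back off.

Request:
apply_moves([
  [1,[0,0.4,0],0],
  [1,[0,0.8,0],0],
  [1,[0,1.2,0],0],
  [1,[0,1.6,0],0],
  [1,[0,2.0,0],0],
  [1,[0,2.3,0],0],
  [1,[0,2.6,0],0],
  [1,[0,2.6,0],0],
])

```text
t: 9.65
eef_pos: [582.5, 195.3, 287.1]
tcp_rot: [1.121, 1.57, -0.087]
ft_force: [0.6, 0.9, 0.2]
opening: 0.009
```

Request:
apply_moves([
  [1,[0,-0.5,0],0],
  [1,[0,-2,0],0],
  [1,[0,-5,0],0],
  [1,[0,-10,0],0],
  [1,[-3,-14,0],0],
  [1,[-8,-18,0],0],
  [1,[-14,-20,0],0],
  [1,[-16,-20,0],0],
  [1,[-16,-20,0],0],
  [1,[-16,-20,0],0],
])

```text
t: 10.9
eef_pos: [395.1, 124.2, 446.3]
tcp_rot: [-1.717, 1.57, -2.925]
ft_force: [0.1, 0.1, 0.8]
opening: 0.005
```

Run:
```python
from h import *
a=cams.read_camera('side')['image'][180:340,190:410,::-1];b=cams.read_camera('top')['image'][160:300,150:450,::-1]
a=cv2.resize(a,(400,291));b=cv2.resize(b,(640,299))
im=np.zeros((595,640,3),np.uint8);im[:291,:400]=a;im[296:,:]=b;cv2.imwrite('pics/f.png',im);print(monitor.state()['eef_pos'],monitor.state()['ft_force'])
```

```text
[395.3949985  124.28102629 446.02161289] [-0.20486788 -0.86659429  0.49060886]
```

View pics/f.png

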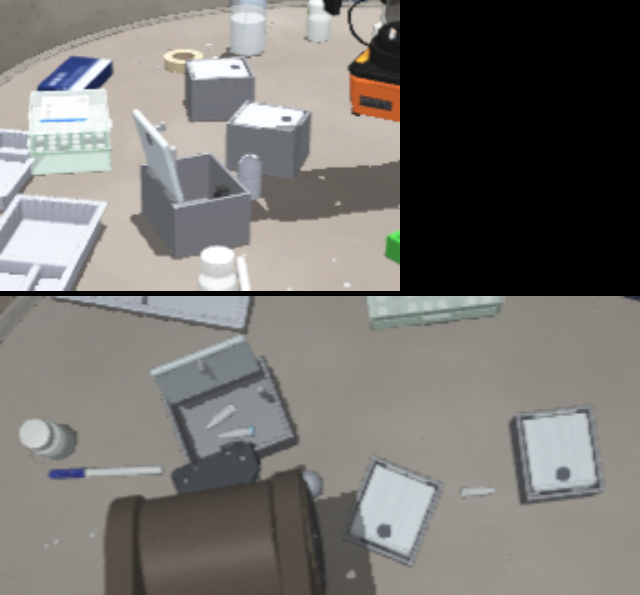

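The lid leans back and both vials are visible. I'll check by image difference that the box itself did not shift.

Run:
```python
from h import *
g=lambda i:cv2.cvtColor(i,cv2.COLOR_BGR2GRAY).astype(np.float32)
a=g(cv2.imread('pics/side0.png'));n=cams.read_camera('side')['image'];b=g(n[:,:,::-1].copy())
for nm,(x0,y0,x1,y1) in dict(widefront=(266,288,332,322),narrow1=(312,234,364,280),narrow2=(288,208,332,250),dome=(318,262,336,292),bottle=(296,314,322,366),tape=(276,204,302,222)).items():
    A=a[y0:y1,x0:x1];B=b[y0:y1,x0:x1];print(nm,np.round(cv2.phaseCorrelate(cv2.Laplacian(A,5),cv2.Laplacian(B,5)),2),abs(A-B).mean().round(1))
```

```text
Traceback (most recent call last):
ValueError: setting an array element with a sequence. The requested array has an inhomogeneous shape after 1 dimensions. The detected shape was (2,) + inhomogeneous part.
```

Run:
```python
from h import *
g=lambda i:cv2.cvtColor(i,cv2.COLOR_BGR2GRAY).astype(np.float32)
a=g(cv2.imread('pics/side0.png'));n=cams.read_camera('side')['image'];b=g(n[:,:,::-1].copy())
for nm,(x0,y0,x1,y1) in dict(widefront=(266,288,332,322),narrow1=(312,234,364,280),narrow2=(288,208,332,250),dome=(318,262,336,292),bottle=(296,314,322,366),tape=(276,204,302,222)).items():
    A=a[y0:y1,x0:x1].copy();B=b[y0:y1,x0:x1].copy();print(nm,cv2.phaseCorrelate(A,B),abs(A-B).mean().round(1))
```

```text
widefront ((0.23003307100336912, 0.33728510683235413), 0.5845871700180901) 12.8
narrow1 ((-0.37502475308599514, -0.3238344825959807), 0.8562185072604521) 11.1
narrow2 ((0.5066564565923173, 0.4983421563599819), 1.0051382647620306) 2.6
dome ((0.04622679923407347, 0.028155086790498274), 0.32097797128889294) 23.5
bottle ((0.49210465261899294, -0.026237055092149575), 1.0098558481174569) 3.3
tape ((0.48920335854761987, -0.0022726641014489957), 1.001373150098471) 3.1
```

```bash
python3 -c "
from cell import job,monitor
print(monitor.state()['t'],job.job_done())"
```

```text
the job is handed in; nothing more can be done
11.1 None
```

The widest box is open: its lid leans back past upright, and both vials inside are visible from above. I handed the job in at 11.1 s, with the arm clear of everything. No verdict was reported.

- **Press:** I pressed the inlay with the closed fingertips. The last reading was about 4.2 mm in at 11 N. That is more than the 3–5 N the catch needs, so the lid had probably reached its stop.
- **Spring lift:** When I took the finger off, the lid rose to roughly 0.65–0.7 rad by the camera. I had expected about 0.85, so I placed the fingers lower for the push.
- **Push:** I pushed the front edge back with the outside of the fingers, about 3 N at the one reading taken while the lid moved, then backed away.
- **Last checks:**
  - **Narrow boxes:** both looked shut.
  - **Boxes, dome stick, bottle and tape roll:** each stayed within about 0.7 px (about 1.5 mm) of its place in the first picture. The match was weak for the dome stick and only fair for the wide box, because the shadows changed.
  - **Marker and vial on the table:** checked only by eye, and they looked unmoved.

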